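# Move the plug-in relay modules to the new carrier

## Robot

A 6-joint arm with a two-finger parallel gripper is mounted at the origin on a cart in front of the work surface, level with it; the furniture and walls round the work are solid. World frame = base frame: x ahead of the robot, y to its left, z up, the work surface at z = 0. Lengths are in mm, angles in rad, forces in N, time in s.
With the tool pointing down it reaches from about 325 to 875 mm from the base axis. Payload 4.4 kg.
Tool frame: the origin (TCP) lies on the centre line of the jaws, within the pads' length; the fingertips stand ahead of it and the grasp point (between the pads) lies 6 mm ahead of it (ctrl.tcp_to_tips is the z of the fingertips in the tool frame, in mm); z points along the fingers, y is the line along which they close (so a half turn about z gives the same grasp; the last joint's range is limited). The gripper opens to 85 mm and grips with 20 to 120 N. Pads are 22 mm wide; open, the fingers measure 114 mm over their backs; the gripper's body (76 mm by 85 mm) begins 54 mm behind the grasp point. The pads swing forward as they close: fully open they stand 13 mm farther back than shut.
Start: joints at [1.075, 0.207, 1.542, -0, 1.393, -0.15], TCP at [194.365, 541.156, 256.282] pointing down, gripper open.
Joint ranges: [-2.73, 2.73], [-0.86, 2.22], [0.23, 2.46], [-1.11, 4.25], [0.08, 2.63], [-2.82, 2.82]. Speed limits (rad/s): [2.79, 2.79, 3.14, 3.14, 3.14, 3.14].

## Interface

Orientations are given as a 3x3 rotation matrix whose columns are the frame's x, y, z axes.
In Python, from plant import ctrl, sensors, optics gives the robot as it stands. Calls block until the motion is done:
- ctrl.move_ptp(position, orientation): joint-space move of the TCP to a pose.
- ctrl.move_l(position, rot=None, vel=150, threshold=None): straight line of the TCP; rot=None keeps the orientation; vel is the mean speed in mm/s. With threshold (N) it stops when the force on the tool has changed by that much, and returns True; else False.
- ctrl.set_joints(angles): joint-space move.
- ctrl.gripper_to(opening, force=None): finger opening in mm; force is the grip in N (None keeps the last); returns when the fingers have stopped.
- ctrl.hold(seconds).
- ctrl.solve_ik(position, orientation): joint angles nearest the present ones, or None.
- sensors.read_state(): the state.
- optics.grab_frame(name): name is "scene" or "side" or "wrist"; returns (picture, depth): 400x640x3 uint8, red, green, blue; 400x640 float32, mm along the optical axis (not along the pixel's ray), 0 where there is no reading.
- optics.camera_params(name): a dict with "mtx" (3x3 intrinsics, pixels), "R" (3x3) and "t" (3): a world point X has camera coordinates R X + t; the wrist camera has in their place "T_tool_cam" (4x4, takes a point from camera to tool coordinates, whose origin is the TCP and whose axes are the flange's). Camera axes: x right, y down, z forward; pixel columns grow to the right and rows downward; lengths in mm; the calibration is good to about 2 mm. A picture is of the moment at which its call begins: read the wrist's pose just before it. camera_params takes no time and is no camera call.
A pose or a line that the arm cannot do raises ctrl.MotionError and nothing moves.
- ctrl.finish_job(): hands the job in; it is judged then, once.
The state is a dict: "t": time; "q": joint angles; "qvel": joint speeds; "tau": joint torques, N m; "eef_pos": TCP position; "eef_rot": TCP orientation; "force": force on the tool from outside, world axes, zero at the start; "wrist_torque": the same for the moment, N m; "grip_width": finger opening in mm; "grasp_force": force on a finger pad.
Only numpy, scipy, OpenCV 4.12 (cv2) and the standard library are available. Lean on these libraries where they do the work, as an engineer would, in place of code of your own. Each camera call takes 0.05 s, during which the arm holds its last target. There are 200 camera calls.

## Task

Take the retaining bar off the old relay carrier: draw it by its knob to the left, until the wide ends of its keyhole slots stand at the posts, lift it free and lay it flat in the grey parts tray, knob up. Then move the three plug-in modules to the empty carrier, each fully home in the same place of the row (near, middle or far) as it had on the old one, because both rows of sockets are wired alike.

Things in the scene. Friction and masses are not known exactly. Their poses are not given: they have to be found in the camera images.
- timer_mid (a point): Timer module: grey square body 31x31x34 mm, round black dial (21 mm wide, 8 high) on top; grey sides from 20 below to 14 mm above the point. Under its 31 mm square black flange (4 mm) is a round plug, 24 mm wide, 12 long, tapering to 14 mm at its foot, hidden in the socket. Point: on the centre line, 24 mm above the flange's underside, 36 mm above the plug's foot, 22 mm below the top. z up, x across the row. 0.07-0.14 kg.
- clear_mid (a point): Clear relay: transparent square cover 29x29x43 mm, copper coil inside; its sides reach 20 mm below the point. Under its 31 mm square black flange (4 mm) is a round plug, 24 mm wide, 12 long, tapering to 14 mm at its foot, hidden in the socket. Point: on the centre line, 24 mm above the flange's underside, 36 mm above the plug's foot, 23 mm below the top. z up, x across the row. 0.07-0.14 kg.
- can_mid (a point): Can relay: round bare aluminium can, 29 mm wide, 42 mm high; its side reaches 16 mm below the point. Under its 31 mm square black flange (4 mm) is a round plug, 24 mm wide, 12 long, tapering to 14 mm at its foot, hidden in the socket. Point: on the centre line, 24 mm above the flange's underside, 36 mm above the plug's foot, 22 mm below the top. z up, x across the row. 0.07-0.14 kg.
- socket_timer: Black socket of the old carrier in which the timer module stands at the start; otherwise like its neighbours. Fixed, parallel to the carrier. Origin at its underside, 8 mm above the bench; its top is 22 mm higher.
- socket_clear: Black socket of the old carrier in which the clear relay stands at the start; otherwise like its neighbours. Fixed, parallel to the carrier. Origin at its underside, 8 mm above the bench; its top is 22 mm higher.
- socket_can: Black socket of the old carrier in which the can relay stands at the start; otherwise like its neighbours. Fixed, parallel to the carrier. Origin at its underside, 8 mm above the bench; its top is 22 mm higher.
- old_carrier: Old carrier: plate 76x150 mm, 3 black sockets at y = +42 (far), 0, -42 mm (near), tops 30 mm above the bench; y away from the robot, x to its right, z up, origin at the underside, on the bench. At x = 11, y = +67 and -67 mm a steel bracket (26x12 mm), 80 mm high, carries the bar; on it a post: 5 mm neck, 9 mm head, top 88.5 mm up. Fixed, turned up to 0.15 rad.
- new_carrier: New empty carrier, same axes: 3 white sockets at x = 0, y = +42 (far), 0, -42 mm (near), 37 mm wide, 62 deep, tops 30 mm above the bench (22 mm beyond the middle 40 of depth). Recess round, 29 mm wide, 13.5 deep. A module is home when its flange lies on the socket top, its point 54 mm above the bench. Low end stops. Fixed, turned up to 0.15 rad.
- bar_knob (a point): Middle of the black knob (x 12, y 22, 30 mm high) of the retaining bar: steel strip 10x156x3 mm along y, top 15 mm below the point; keep fingertips above it (modules just under it). End plates (x -11 to +27) have keyhole slots, narrow ends (posts here) in line with the knob, wide ends at +x (right): drawn 14.5 mm (11 to 18) along -x, to the left, the bar lifts off (stop at 20). Light friction; under 0.1 kg.
- parts_tray: Open grey plastic tray, 78 mm in x, 178 mm in y, 22 mm high, walls and floor 3 mm, empty. Origin at its underside; y away from the robot, x to its right, z up. Fixed, turned up to 0.15 rad. With the bar lying in it the knob's point is 21 mm above the bench.
Things that resemble listed ones, but are neither listed nor needed, are in the scene too. What is shaped like the part that bears can_mid but red is not meant.

How it is judged:
By the outcome, as a careful person would: the job done as asked, in the order asked, and still so for the second after the job is handed in, with the robot touching nothing.
It also fails if it takes over 99 s, if anything falls off the work surface, if the arm or the gripper's body presses on something with over 40 N, if the wrist force passes 120 N, or if a joint passes its speed limit or range.

## Working session

There is one attempt and no reset: what is moved stays moved. The work goes in short steps, each a Python script; the robot and the scene stay as the last script left them, time stands still between calls to the robot, and variables do not carry over. Pictures are saved under pics/ and viewed, at most 14 in all, crops included, and the job is handed in when it is done.

```bash
ls; mkdir -p pics
python3 - <<'E'
from plant import ctrl,sensors,optics
import cv2,numpy as np
s=sensors.read_state();print(s['t'],s['eef_pos'],np.round(s['eef_rot'],3).tolist(),s['grip_width'],ctrl.tcp_to_tips)
for n in("scene","side","wrist"):
    im,d=optics.grab_frame(n);cv2.imwrite(f"pics/{n}0.png",im[...,::-1]);np.savez(f"pics/{n}0.npz",im=im,d=d)
    p=optics.camera_params(n);print(n,{k:np.round(v,3).tolist() for k,v in p.items()})
E
```

```text
pics
0.0 [194.04232718 540.53206331 255.10819549] [[-0.941, 0.338, -0.001], [0.338, 0.941, -0.002], [0.0, -0.002, -1.0]] 85.39051687119061 25.0
scene {'mtx': [[485.734, 0.0, 317.944], [0.0, 485.734, 189.255], [0.0, 0.0, 1.0]], 'R': [[-0.602, -0.799, 0.004], [-0.461, 0.343, -0.818], [0.652, -0.494, -0.575]], 't': [463.751, 181.759, 745.797]}
side {'mtx': [[469.164, 0.0, 322.401], [0.0, 469.164, 198.457], [0.0, 0.0, 1.0]], 'R': [[0.699, -0.715, -0.013], [-0.466, -0.442, -0.767], [0.543, 0.542, -0.642]], 't': [-126.01, 378.893, 544.125]}
wrist {'mtx': [[310.418, 0.0, 316.818], [0.0, 310.418, 193.802], [0.0, 0.0, 1.0]], 'T_tool_cam': [[-0.001, -0.949, -0.316, 81.529], [1.0, -0.001, 0.0, -1.016], [-0.0, -0.316, 0.949, -117.791], [0.0, 0.0, 0.0, 1.0]]}
```

View pics/scene0.png

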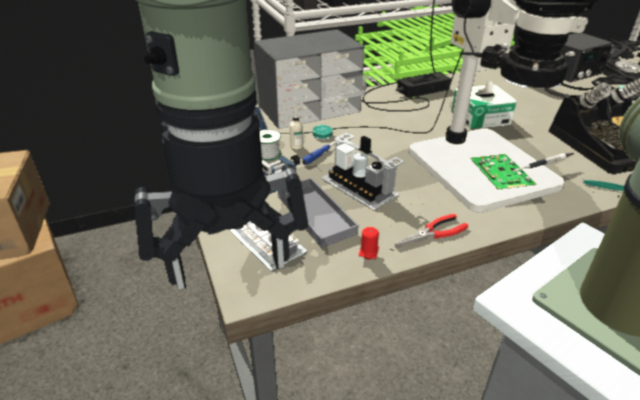

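View pics/side0.png

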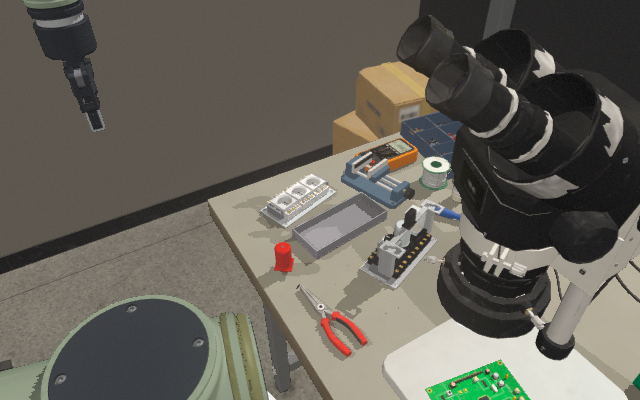

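View pics/wrist0.png

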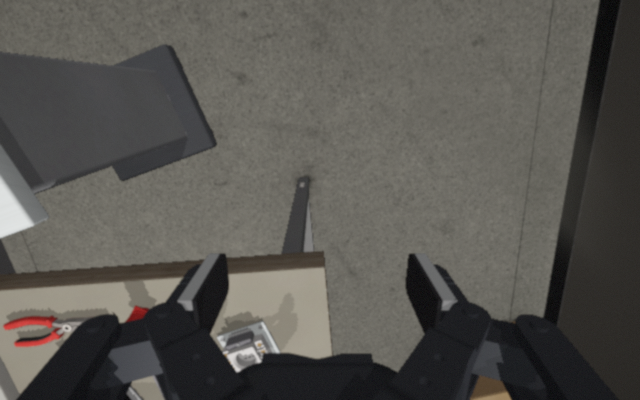

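The scene view shows the old carrier around (362,185), with its modules, bar and knob (366,145). The tray is at (325,215) and the new carrier at (268,243). In the side view they are at (405,245), (340,223) and (300,198); the red can is a decoy. Next I get rough positions from depth.

```bash
cat > h.py <<'E'
from plant import ctrl,sensors,optics
import cv2,numpy as np
def R(th):  # tool down; tool x axis at world angle th
    c,s=np.cos(th),np.sin(th); return np.array([[c,s,0],[s,-c,0],[0,0,-1.]])
def cloud(n,d,pose=None):
    p=optics.camera_params(n);K=p['mtx'];v,u=np.mgrid[0:400,0:640]
    P=np.stack([(u-K[0,2])/K[0,0]*d,(v-K[1,2])/K[1,1]*d,d],-1)
    if n=='wrist':
        T=p['T_tool_cam'];P=P@T[:3,:3].T+T[:3,3];W=P@pose[1].T+pose[0]
    else: W=(P-p['t'])@p['R']
    W[d<=0]=np.nan
    return W
def snap(tag):
    s=sensors.read_state();im,d=optics.grab_frame('wrist')
    W=cloud('wrist',d,(s['eef_pos'],s['eef_rot']))
    np.savez(f'pics/{tag}.npz',im=im,d=d,W=W,p=s['eef_pos'],r=s['eef_rot']);cv2.imwrite(f'pics/{tag}.png',im[...,::-1]);return s,im,W
E
python3 - <<'E'
from h import *
for n,pts in(('scene',[(366,145),(345,155),(375,175),(325,215),(268,243),(362,190),(370,240)]),('side',[(405,213),(390,260),(340,223),(300,198),(430,207),(284,252)])):
    W=cloud(n,np.load(f'pics/{n}0.npz')['d'])
    for u,v in pts: print(n,u,v,np.round(W[v,u]))
c=[]
for n,(x0,y0,x1,y1) in(('scene',(220,120,420,275)),('side',(250,150,470,315))):
    c.append(cv2.resize(np.load(f'pics/{n}0.npz')['im'][y0:y1,x0:x1,::-1],(560,290),interpolation=cv2.INTER_CUBIC))
cv2.imwrite('pics/crop.png',np.vstack(c))
E
```

```text
scene 366 145 [480. 101. 100.]
scene 345 155 [517. 123.  67.]
scene 375 175 [433. 117.  61.]
scene 325 215 [452. 223.   1.]
scene 268 243 [421. 370.  29.]
scene 362 190 [450. 132.  22.]
scene 370 240 [308. 242.  48.]
side 405 213 [518. 121.  76.]
side 390 260 [420.  77.  62.]
side 340 223 [476. 240.   3.]
side 300 198 [453. 329.  31.]
side 430 207 [555.  94.  83.]
side 284 252 [314. 221.  58.]
```

View pics/crop.png

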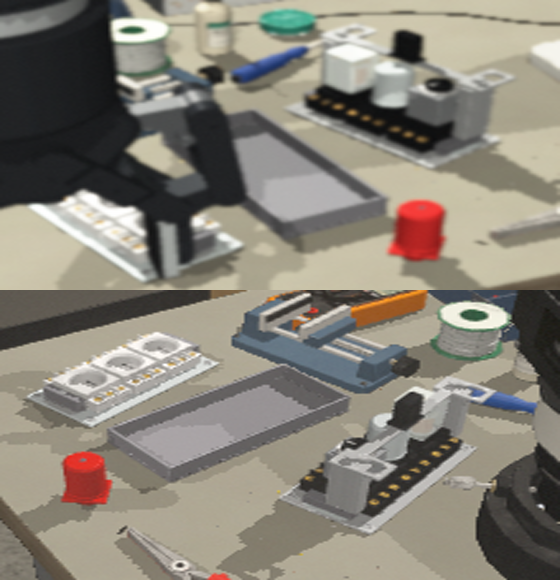

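The row from near to far is timer, can, clear, with the knob above the can. I'll check obstacle heights and knob blob, then look from above with the wrist camera.

Run:
```python
from h import *
P=np.vstack([cloud(n,np.load(f'pics/{n}0.npz')['d']).reshape(-1,3) for n in('scene','side')])
P=P[np.isfinite(P).all(1)&(P[:,2]<700)]
print('y cols from 440 to -360 step 40; rows x')
for x in range(240,800,40):
    r=[]
    for y in range(440,-360,-40):
        q=P[(abs(P[:,0]-x)<20)&(abs(P[:,1]-y)<20)&(P[:,2]>-20)]
        r.append('%4d'%np.percentile(q[:,2],99) if len(q)>3 else '   .')
    print(x,''.join(r))
```

```text
y cols from 440 to -360 step 40; rows x
240    .   .   .   .   .   .   2   2   2   2   2   3 524 519 507 500 464  20   0   0
280    .   .   0   1   2   5   2  10  13  12  12  21 518 500 503 506 475  34  34  32
320    1   1   2   2   2  59  56  12  13  12  12  20 497 506 498 480 430  20   0   0
360    2   2   2   2   2  22  22   2   2   2   2   2 478 486 480 469  32  20  18   0
400    2  18  31  30  22  22  23   2  69  84   2   2  23 281 360 348 352  24  20  -1
440    2  21  31  31  23   5  22   2  78  88   2   2  20 355 348 306 308  24  24   0
480    2  21  31  31  23   5  23   3 108 114   3   2  18 347 306 297 256  24  24  62
520    2  23  31  31  22   7  22  21  83  85   2   0   0  20  20 297 211   3  63  86
560    2   2   3  13  20  24  23  19  89  86   3   0   0   0   0  11  85   3   4  84
600    2   3   2  61  62  61  41  41   2   3   3   0   0   0   4   6   3   3   3  62
640    .   3  34  61  63  62  39  38  19  18   8   4   0   0   6   2   2   3   2   0
680    .   3  33  43  40   3  47  48  73   2  14  13   1   2   0  -1   7   7   2   2
720    .   3   2  43  38  12  49  48  97   0  15  14 114 115 113   1   7  10  31  32
760    .   2   2  36  36  41  47  48   1 158 173 178 178 179 179   5  13  12  32  34
```

Run:
```python
from h import *
for p,th in(((510,220,320),np.pi),((510,220,320),0),((480,100,200),np.pi),((480,100,200),0),((455,350,120),np.pi),((430,115,150),np.pi-.15),((430,115,150),np.pi+.15)):
    q=ctrl.solve_ik(p,R(th));print(p,round(th,2),None if q is None else np.round(q,2))
```

```text
(510, 220, 320) 3.14 [ 0.25  0.12  1.51 -0.    1.51 -1.32]
(510, 220, 320) 0 [ 0.25  0.12  1.51 -0.    1.51  1.82]
(480, 100, 200) 3.14 [ 0.03  0.08  1.81 -0.    1.25 -1.54]
(480, 100, 200) 0 [ 0.03  0.08  1.81 -0.    1.25  1.6 ]
(455, 350, 120) 3.14 [ 0.5   0.35  1.66 -0.    1.13 -1.07]
(430, 115, 150) 2.99 [ 0.07  0.05  1.95 -0.    1.14 -1.35]
(430, 115, 150) 3.29 [ 0.07  0.05  1.95 -0.    1.14 -1.65]
```

Run:
```python
from h import *
ctrl.move_ptp((510,220,320),R(np.pi)); s,im,W=snap('w1'); print(s['t'],s['eef_pos'],s['force'])
im,d=optics.grab_frame('scene');cv2.imwrite('pics/scene1.png',im[...,::-1])
```

```text
1.8167 [509.53869201 220.70921291 319.75414323] [0.49293132 0.24407077 0.33229572]
```

View pics/w1.png

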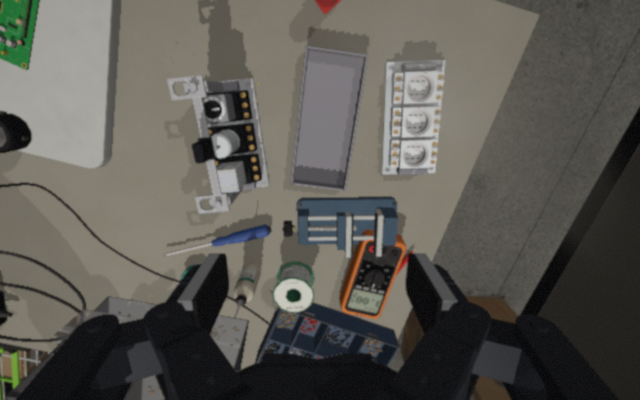

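View pics/scene1.png

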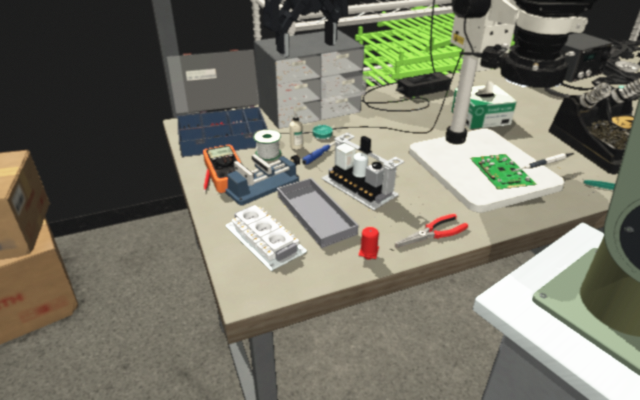

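The wrist view shows the old carrier at (235,145) with the knob at (203,150), the timer at (215,108) nearest the robot, then the can (225,143) and the clear relay (230,180). The tray is at (330,115) and the new carrier at (413,117). Poses come from the cloud.

```bash
cat > fit.py <<'E'
from h import *
D=np.load('pics/w1.npz');W=D['W'];im=D['im']
def rect(name,box,zl,zh):
    x0,y0,x1,y1=box;w=W[y0:y1,x0:x1].reshape(-1,3);m=(w[:,2]>zl)&(w[:,2]<zh);p=w[m]
    # drop isolated pixels
    r=cv2.minAreaRect(p[:,:2].astype(np.float32));b=cv2.boxPoints(r)
    e=sorted([b[1]-b[0],b[2]-b[1]],key=np.linalg.norm);l=e[1]*np.sign(e[1][0]);print(name,len(p),'c',np.round(np.mean(b,0),1),'size',[round(float(np.linalg.norm(k)),1) for k in e],'yaw(y axis from world x)',round(float(np.arctan2(l[1],l[0])),4),'zmed',round(float(np.median(p[:,2])),1))
    return p
if __name__=='__main__':
    bench=W[20:60,120:160,2];print('bench z',np.nanmedian(bench))
    rect('tray',(286,35,375,196),16,28)
    rect('trayfloor',(306,55,355,180),-1,6)
    rect('newplate',(376,48,452,182),5,40)
    rect('newtops',(376,48,452,182),26,36)
    rect('old plate',(195,70,275,195),5,14)
    rect('oldtops',(195,70,275,195),26,34)
    rect('bar ends near',(160,70,215,102),76,92)
    rect('bar ends far',(185,190,235,215),76,92)
    rect('bar all',(160,70,240,218),79,92)
    rect('knob',(160,110,240,190),105,125)
    rect('timer',(190,90,240,125),67,72)
    rect('clear',(205,160,255,200),72,80)
    rect('can',(200,122,250,162),72,79)
    for u,v in((413,117),(418,88),(417,154),(203,150),(215,108),(225,145),(230,180)):print(u,v,np.round(W[v,u],1))
E
python3 fit.py
```

```text
bench z -0.19546119227669578
tray 1055 c [467.9 232.8] size [78.1, 178.2] yaw(y axis from world x) -0.132 zmed 21.6
trayfloor 5856 c [467.1 240.2] size [70.1, 166.3] yaw(y axis from world x) -0.0095 zmed 3.0
newplate 5310 c [464.9 347.6] size [72.9, 147.9] yaw(y axis from world x) 0.0336 zmed 23.0
newtops 1810 c [465.2 348.9] size [59.9, 140.4] yaw(y axis from world x) 0.0304 zmed 29.5
old plate 348 c [487.4 110.2] size [64.5, 145.9] yaw(y axis from world x) 0.0802 zmed 7.9
oldtops 882 c [487.8 109.5] size [50.2, 144.0] yaw(y axis from world x) 0.0949 zmed 30.0
bar ends near 729 c [426.   79.9] size [27.2, 41.0] yaw(y axis from world x) -1.5277 zmed 82.9
bar ends far 559 c [554.4  96.2] size [27.8, 48.4] yaw(y axis from world x) -1.4644 zmed 82.9
bar all 1948 c [490.6  90.7] size [49.9, 156.3] yaw(y axis from world x) 0.0959 zmed 83.0
knob 263 c [489.6  94.3] size [11.8, 21.4] yaw(y axis from world x) 0.0859 zmed 112.4
timer 314 c [444.5 102.6] size [25.7, 35.2] yaw(y axis from world x) 0.0914 zmed 68.6
clear 470 c [534.4 106.2] size [36.9, 39.3] yaw(y axis from world x) -0.0338 zmed 76.9
can 368 c [488.9 108.8] size [20.5, 27.7] yaw(y axis from world x) 0.0688 zmed 75.8
413 117 [460.7 347.2  16.3]
418 88 [424.5 350.   16.4]
417 154 [510.  357.2  17.1]
203 150 [487.3  99.6 111.4]
215 108 [446.3 105.4  75.6]
225 145 [487.7 113.4  77.7]
230 180 [530.2 115.2  76.4]
```

```bash
cat > loc.py <<'E'
from h import *
YO,YN,YT=0.092,0.032,-0.132
def ax(y): return np.array([np.sin(y),-np.cos(y),0]),np.array([np.cos(y),np.sin(y),0])
knob=np.array([489.6,94.3,0]);O=knob-11*ax(YO)[0]
N=np.array([465.,348.3,0]);T=np.array([467.9,232.8,0])
def st(m=''):
    s=sensors.read_state();print(m,round(s['t'],1),np.round(s['eef_pos'],1),'F',np.round(s['force'],1),'w',round(s['grip_width'],1),'g',round(s['grasp_force'],1));return s
Z=lambda p,z:np.array([p[0],p[1],z],float)
E
python3 - <<'E'
from loc import *
r=R(np.pi+YO)
ctrl.move_ptp(Z(knob,190),r); ctrl.gripper_to(50)
ctrl.move_l(Z(knob,113.5),vel=120); st('at')
ctrl.gripper_to(0,force=30); st('grip')
im,d=optics.grab_frame('side');cv2.imwrite('pics/side1.png',cv2.resize(im[130:330,300:560,::-1],(780,600)))
E
```

```text
at 3.9 [490.2  94.3 114. ] F [0.  0.2 0.2] w 50.1 g 0.0
grip 4.3 [490.4  94.3 114.4] F [-0.9 -0.7  3.2] w 11.5 g 32.8
```

View pics/side1.png

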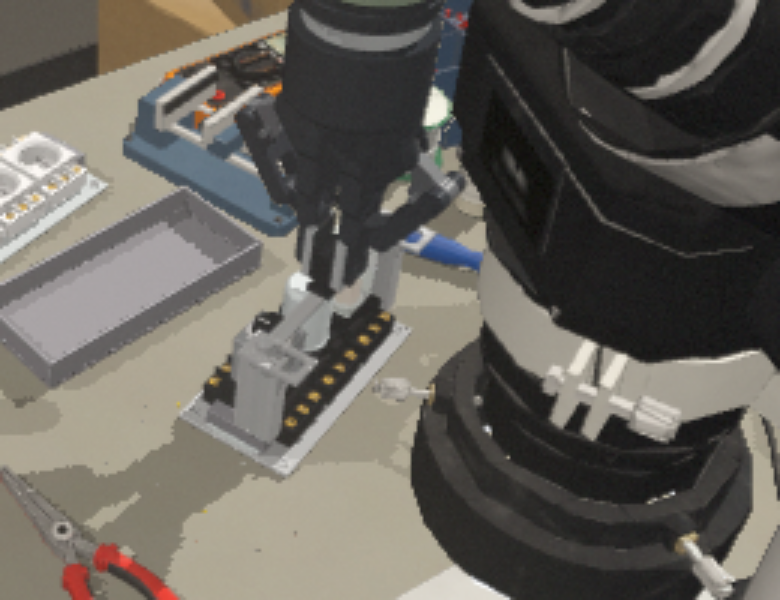

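The jaws hold the knob (345,250 in the crop) at a width of 11.5 mm, with the tips above the strip. Now I draw the bar left and test the lift.

Run:
```python
from loc import *
p=sensors.read_state()['eef_pos'].copy()
q=knob-14.5*ax(YO)[0]
print('stop',ctrl.move_l(Z(q,113.8),vel=30,threshold=25)); s=st('drawn')
print('stop',ctrl.move_l(s['eef_pos']+[0,0,12],vel=40,threshold=12)); st('lift')
```

```text
stop False
drawn 5.0 [488.9 108.9 114.4] F [ 0.2 -3.   6.2] w 11.3 g 33.1
stop False
lift 5.5 [488.7 109.2 126.3] F [ 0.3  0.1 -1.2] w 11.1 g 32.2
```

Lifted freely, with about 1 N of weight. On to the tray.

Run:
```python
from loc import *
s=sensors.read_state(); ctrl.move_l(s['eef_pos']+[0,0,50],vel=150)
t=T-4*ax(YT)[0]; ctrl.move_ptp(Z(t,150),R(np.pi+YT)); ctrl.move_l(Z(t,55),vel=120)
print('stop',ctrl.move_l(Z(t,36),vel=25,threshold=5)); st('down')
ctrl.gripper_to(22); st('open')
ctrl.move_l(Z(t,120),vel=150); ctrl.gripper_to(60)
ctrl.move_ptp((470,200,230),R(np.pi+.03)); s,im,W=snap('w2'); st()
```

```text
stop True
down 8.2 [468.1 236.8  37.4] F [-0.6  0.1  4.3] w 11.5 g 33.0
open 8.4 [466.8 236.3  36.4] F [-0.4  0.9 -0.6] w 21.9 g 0.0
 10.2 [469.6 199.9 229.7] F [ 0.5 -0.1 -0.8] w 59.6 g 0.0
```

View pics/w2.png

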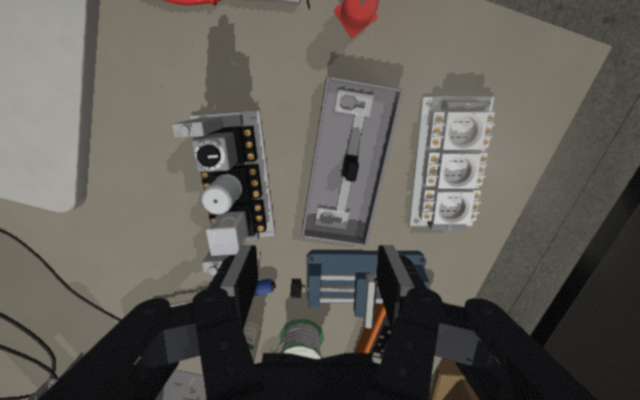

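The bar lies flat in the tray, knob up at (350,165). Next I rectify the image onto the z=30 plane for the new sockets, and onto the top planes for the modules.

```bash
cat > rect.py <<'E'
from loc import *
def ortho(tag,z,x0,x1,y0,y1,s=3):
    D=np.load(f'pics/{tag}.npz');p=optics.camera_params('wrist');Tc=p['T_tool_cam'];Kk=p['mtx']
    Rw=D['r']@Tc[:3,:3];tw=D['r']@Tc[:3,3]+D['p']
    X,Y=np.meshgrid(np.arange(x0,x1,1/s),np.arange(y0,y1,1/s))
    C=(np.stack([X,Y,np.full_like(X,z)],-1)-tw)@Rw
    u=Kk[0,0]*C[...,0]/C[...,2]+Kk[0,2];v=Kk[1,1]*C[...,1]/C[...,2]+Kk[1,2]
    return cv2.remap(D['im'][...,::-1].copy(),u.astype(np.float32),v.astype(np.float32),cv2.INTER_CUBIC)
def grid(a,pts,x0,y0,s=3,r=14.5):
    for q in pts: cv2.circle(a,(int((q[0]-x0)*s),int((q[1]-y0)*s)),int(r*s),(0,0,255),1)
E
python3 - <<'E'
from rect import *
import fit
fit.W=np.load('pics/w2.npz')['W']
fit.rect('newplate',(405,88,505,235),5,40);fit.rect('newtops',(405,88,505,235),26,36)
fit.rect('timer',(185,135,245,172),66,71);fit.rect('dial',(190,138,235,170),73.5,79)
fit.rect('can',(195,170,245,213),73,80);fit.rect('clear',(200,210,250,258),74,80)
a=ortho('w2',30,380,550,300,395);n=[N+k*ax(YN)[1] for k in(-42,0,42)];print(np.round(n,1).tolist())
g=cv2.cvtColor(a,cv2.COLOR_BGR2GRAY);c=cv2.HoughCircles(g,cv2.HOUGH_GRADIENT,1,90,param1=80,param2=12,minRadius=40,maxRadius=47)
print(None if c is None else np.round(np.c_[c[0][:,0]/3+380,c[0][:,1]/3+300,c[0][:,2]/3],1).tolist())
grid(a,n,380,300)
b=ortho('w2',76,405,575,70,140);m=[O+k*ax(YO)[1] for k in(-42,0,42)];print(np.round(m,1).tolist());grid(b,m,405,70)
cv2.imwrite('pics/o2.png',np.vstack([a,b]))
E
```

```text
newplate 7762 c [464.4 347.9] size [73.7, 147.8] yaw(y axis from world x) 0.0365 zmed 23.2
newtops 2723 c [464.7 348.7] size [60.4, 140.1] yaw(y axis from world x) 0.0373 zmed 29.6
timer 656 c [447.1 100.6] size [30.8, 31.0] yaw(y axis from world x) -1.4713 zmed 68.3
dial 424 c [447.3 100.7] size [20.0, 20.3] yaw(y axis from world x) -0.6991 zmed 75.8
can 648 c [488.8 105. ] size [27.0, 27.4] yaw(y axis from world x) 0.773 zmed 75.9
clear 867 c [524.  108.6] size [29.2, 51.7] yaw(y axis from world x) 0.0846 zmed 77.0
[[423.0, 347.0, 0.0], [465.0, 348.3, 0.0], [507.0, 349.6, 0.0]]
[[507.20001220703125, 349.20001220703125, 14.300000190734863], [467.20001220703125, 348.79998779296875, 15.5], [424.79998779296875, 346.20001220703125, 14.699999809265137]]
[[446.8, 101.4, 0.0], [488.6, 105.3, 0.0], [530.4, 109.1, 0.0]]
```

View pics/o2.png

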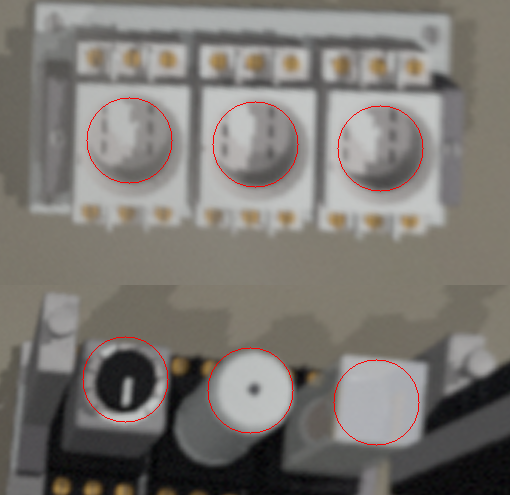

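Both overlays match the modules; socket centres look about 0.7 mm farther out, so I take N=(465.5, 348.3) and yaw 0.035. First module: timer to the near socket.

```bash
cat > mv.py <<'E'
from loc import *
N=np.array([465.5,348.3,0]);YN=.035
src={'timer':(447.2,100.8),'can':(488.8,105),'clear':(530.3,109)}; k={'timer':-42,'can':0,'clear':42}
def pick(m):
    p=src[m]; ctrl.gripper_to(60); ctrl.move_ptp(Z(p,150),R(np.pi+YO)); ctrl.move_l(Z(p,64.5),vel=120)
    ctrl.gripper_to(0,force=45); s=st('grip '+m); z0=s['eef_pos'][2]
    ctrl.move_l(Z(s['eef_pos'],z0+16),vel=40); st('out'); ctrl.move_l(Z(s['eef_pos'],z0+82),vel=200); return z0
def place(m,z0):
    d=N+k[m]*ax(YN)[1]; r=R(np.pi+YN)
    ctrl.move_ptp(Z(d,z0+82),r); ctrl.move_l(Z(d,z0+16),vel=150); ctrl.hold(.2); st('above')
    hit=ctrl.move_l(Z(d,z0-2),vel=20,threshold=8); s=st(f'down hit={hit} dz={sensors.read_state()["eef_pos"][2]-z0:.1f}')
    return s['eef_pos'][2]-z0
def release():
    s=sensors.read_state(); ctrl.gripper_to(60); ctrl.move_l(s['eef_pos']+[0,0,90],vel=180); st('released')
def go(m):
    z0=pick(m); dz=place(m,z0)
    if abs(dz)<1.8: release()
    else: print('NOT HOME; holding')
E
python3 -c "
from mv import *
go('timer')"
```

```text
grip timer 12.2 [448.2 100.9  65.6] F [0.1 0.2 4.7] w 30.3 g 44.9
out 12.8 [448.2 100.9  81.6] F [ 0.5 -0.5 -1.8] w 30.3 g 44.5
above 15.0 [424.7 347.4  83.1] F [-0.5  0.7 -1.8] w 30.0 g 46.1
down hit=True dz=0.0 15.8 [423.2 346.7  65.6] F [-0.5 -0.1  5.1] w 30.0 g 46.7
released 16.8 [422.6 346.3 154.9] F [-0.2  0.  -0.3] w 60.0 g 0.0
```

Home (dz = 0.0). The other two follow the same way.

Run:
```python
from mv import *
go('can')
if sensors.read_state()['grip_width']>50: go('clear')
if sensors.read_state()['grip_width']>50:
    ctrl.move_ptp((470,220,270),R(np.pi)); s,im,W=snap('w3')
    import fit; fit.W=W
    for u0,n in((-42,'timer'),(0,'can'),(42,'clear')):
        d=N+u0*ax(YN)[1]; m=(abs(W[...,0]-d[0])<20)&(abs(W[...,1]-d[1])<20)
        q=W[m&(W[...,2]>72)&(W[...,2]<85)];print(n,len(q),'top z',np.round(np.median(q[:,2]),1),'c',np.round(q.mean(0)[:2],1),'exp',np.round(d[:2],1))
```

```text
grip can 19.3 [489.7 105.1  65.6] F [-0.8  0.8  6.6] w 27.9 g 44.3
out 19.9 [489.7 105.1  81.7] F [ 0.8 -0.5 -0.4] w 27.4 g 44.3
above 22.1 [466.7 348.8  83.2] F [ 0.9 -0.5 -1.2] w 27.6 g 44.4
down hit=True dz=0.0 22.9 [465.2 348.1  65.6] F [-1.   0.8  3.5] w 27.6 g 44.9
released 23.9 [464.6 347.8 155. ] F [-0.4  0.6 -0.1] w 60.0 g 0.0
grip clear 26.4 [531.2 109.   65.6] F [-0.6  0.6  4.1] w 28.6 g 44.6
out 26.9 [531.2 109.   81.7] F [ 0.8  0.3 -0.4] w 28.6 g 44.3
above 29.2 [508.7 350.2  83.3] F [ 0.5 -0.5 -1.2] w 28.5 g 44.4
down hit=True dz=0.0 29.9 [507.2 349.6  65.6] F [-1.3 -0.5  4.7] w 28.2 g 44.9
released 31.0 [506.5 349.3 154.9] F [ 0.1 -0.8  1.2] w 59.7 g 0.0
timer 366 top z 75.9 c [422.2 344.7] exp [423.5 346.8]
can 577 top z 75.8 c [463.9 345.8] exp [465.5 348.3]
clear 747 top z 77.0 c [505.6 347.3] exp [507.5 349.8]
```

View pics/w3.png

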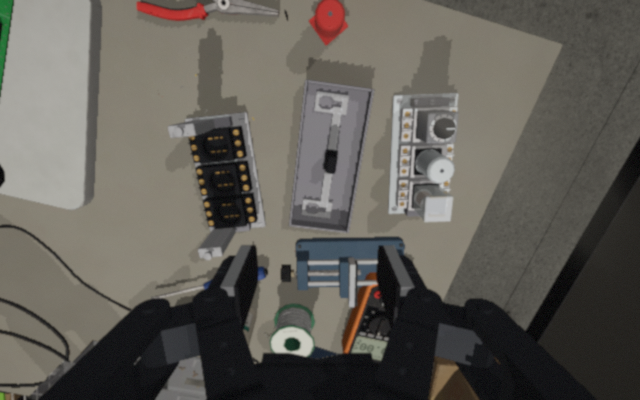

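The picture shows all three modules upright on the new carrier: timer (440,128), can (435,165), clear (438,207). Their tops are at the home heights of 76, 76 and 77 mm. The bar lies flat in the tray with its knob up at (330,160), and the old sockets are empty.

```bash
python3 -c "
from plant import ctrl
print(ctrl.finish_job())"
```

```text
the job is handed in; nothing more can be done
None
```

The retaining bar lies flat in the parts tray, knob up, and the timer (near), can (middle) and clear (far) modules are fully home on the new carrier; I handed the job in at about 32 s and got no verdict back.

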